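# Square up a laminated specimen mount in its corner jig

## Task

In the corner jig, set the plain spacer frame squarely down on the tray that already lies there, then the stepped top frame on the spacer, without dropping either. Then take the aluminium square by its upright grip, lower it inside the opening right down into the tray, and press it into the mount's inner corner nearest the corner of the two fences until both its faces touch and all three layers are pushed flush against both fences. Finish still gripping the square and pressing it firmly there, so that I can pin the layers, and leave the other things on the table where they are.

Things in the scene. Friction and masses are not known exactly. Their poses are not given: they have to be found in the camera images.
- jig: Corner jig, heavy and fixed: plywood base board 136 x 160 x 12 mm (local x from -114 to +22 mm, y from -138 to +22 mm) with two wooden fences standing on it. Origin on the table straight below the point where the fences' inner faces would meet. Its +x points (roughly away from the robot) at the long fence, its +y at the short fence, z up. (A tall microscope stands at the table's left.)
- jig_corner (a point): Point where the inner planes of the two fences meet, on the top face of the jig's base board (12 mm above the table); axes as the jig's. A layer lying flush against both fences has its centre at local x = -48, y = -60 mm
- long_fence: The jig's long fence: bar 18 x 112 x 38 mm along the jig's y, its inner face in the plane x = 0 of the jig, from y = -8 to -120 mm, top 50 mm above the table. Origin and axes as the jig's
- short_fence: The jig's short fence: bar 92 x 18 x 38 mm along the jig's x, inner face in the plane y = 0 of the jig, from x = -8 to -100 mm, top 50 mm above the table. The two stop 8 mm short of the corner, which is left open. Origin and axes as the jig's
- tray: Shallow wooden tray with a white floor, loose, lying on the jig's base a few mm clear of both fences and a little askew: 96 (x) x 120 (y) x 18 mm, walls 14 mm wide round an opening of 68 x 92 mm, floor 4 mm thick. Origin at the centre of its underside, z up; axes about as the jig's
- spacer: Plain rectangular wooden frame lying on the table: 96 (x) x 120 (y) x 10 mm, rails 14 mm wide, opening 68 x 92 mm; take it by a rail, one finger in the opening. Origin at the centre of its underside, z up; turned less than 0.7 rad from the jig
- top_frame: Wooden frame with a step (rebate for a cover glass) round the upper inner edge, lying step up on the table: 96 (x) x 120 (y) x 12 mm, opening 68 x 92 mm; rails 14 mm wide in the lower 8 mm and 9 mm (the outer part) in the upper 4 mm; take it by a rail, one finger in the opening. Origin at the centre of its underside, z up; turned less than 0.7 rad from the jig
- square: Small aluminium L-shaped clamping square standing on the table: legs 48 mm long, 12 mm thick, 38 mm high, running to -x and -y from the outer corner; outer faces in its planes x = 0 and y = 0. Origin under the outer corner, z up. A brace across the inside rises to 72 mm as an upright grip. Within 0.7 rad of the jig's heading; in use its axes agree with the jig's
- leg_x: The square's leg that runs along its -x; its outer face (y = 0 of the square) meets the mount's inner wall beside the short fence. Part of the square; origin and axes as the square's
- leg_y: The square's leg that runs along its -y; its outer face (x = 0 of the square) meets the mount's inner wall beside the long fence. Part of the square; origin and axes as the square's
- square_grip (a point): Middle of the square's upright grip, 58 mm above its underside, at x = -22.5, y = -22.5 mm of the square; the grip is 12 mm thick along the direction (1, 1) of the square and 36 mm wide across it, and stands free above 38 mm. Axes as the square's
- dropper_bottle: White dropper bottle 32 x 45 x 71 mm standing at the back, to be left alone; origin under its centre
- lens: White hand lens 26 x 91 x 16 mm lying in front of the jig, to be left alone; origin under its centre
- tape_1: Roll of tan tape 94 x 92 x 48 mm lying at the back right, to be left alone; origin under its centre
- coverslip_box: Small clear box 30 x 29 x 12 mm at the back, to be left alone; origin under its centre

How it is judged:
On the way, in this order (a step that is already met when the one before it is completed fails the run):
1. the spacer lies flat on the tray, roughly square with it, and is let go (horizontal distance between spacer and tray below 0.009 m and angle between the x axis of spacer and the x axis of tray, either way round below 0.12 rad and z of spacer in the frame of jig_corner between 0.016 and 0.02 m and contact force between the fingers and spacer below 0.05 N), for 0.2 s.
2. the top frame lies flat on the spacer, step up, roughly square with it, and is let go (horizontal distance between top_frame and spacer below 0.009 m and angle between the x axis of top_frame and the x axis of spacer, either way round below 0.12 rad and angle between top_frame's own z axis and vertical below 0.1 rad and z of top_frame in the frame of jig_corner between 0.026 and 0.03 m and contact force between the fingers and top_frame below 0.05 N), for 0.2 s.
At the end, for the whole second after the job is handed in: Tray, spacer and top frame stacked, each within 2 mm of both fences and 0.03 rad of square; the square upright, down in the tray, gripped, both faces within 2 mm of the flush mount's inner walls and each leg pressing on a layer with over 1.5 N; all at rest (x of each of tray, spacer, top_frame in the frame of jig_corner above -0.05 m and y of each of tray, spacer, top_frame in the frame of jig_corner above -0.062 m and z of tray in the frame of jig_corner between -0.002 and 0.002 m and angle between the x axis of each of tray, spacer, top_frame, square and the x axis of jig, either way round below 0.03 rad and angle between each of tray, spacer, top_frame, square's own z axis and vertical below 0.05 rad and linear speed of each of tray, spacer, top_frame, square below 0.01 m/s and z of spacer in the frame of jig_corner between 0.016 and 0.02 m and z of top_frame in the frame of jig_corner between 0.026 and 0.03 m and x of square in the frame of jig_corner between -0.016 and -0.012 m and y of square in the frame of jig_corner between -0.016 and -0.012 m and z of square in the frame of jig_corner below 0.013 m and contact force between the fingers and square above 3 N and (contact force between leg_x and tray above 1.5 N or contact force between leg_x and spacer above 1.5 N or contact force between leg_x and top_frame above 1.5 N) and (contact force between leg_y and tray above 1.5 N or contact force between leg_y and spacer above 1.5 N or contact force between leg_y and top_frame above 1.5 N)); the arm keeps its last pose, push and grip.
It fails at once if a layer is dropped or thrown (falls freely) ((linear speed of spacer above 0.6 m/s and contact force between the fingers and spacer below 0.01 N) or (linear speed of top_frame above 0.6 m/s and contact force between the fingers and top_frame below 0.01 N)).
It fails at once if one of the other loose things on the table is moved by more than 2 cm (distance of any of dropper_bottle, lens, tape_1, coverslip_box from where it was at the start of the episode above 0.02 m).
It also fails if it takes over 72 s, if anything falls off the work surface, if the arm or the gripper's body presses on something with over 40 N, if the wrist force passes 120 N, or if a joint passes its speed limit or range.

## Robot

A 6-joint arm with a two-finger parallel gripper is mounted at the origin on a cart in front of the work surface, level with it; the furniture and walls round the work are solid. World frame = base frame: x ahead of the robot, y to its left, z up, the work surface at z = 0. Lengths are in m, angles in rad, forces in N, time in s.
With the tool pointing down it reaches from about 0.425 to 0.95 m from the base axis. Payload 3.5 kg.
Tool frame: the origin (TCP) lies at the very end of the fingers, on their centre line; the grasp point (between the pads) lies 19 mm behind it; z points along the fingers, y is the line along which they close (so a half turn about z gives the same grasp; the last joint's range is limited). The gripper opens to 85 mm and grips with 20 to 120 N. Pads are 22 mm wide; open, the fingers measure 114 mm over their backs; the gripper's body (76 mm by 85 mm) begins 54 mm behind the grasp point. The pads swing forward as they close: fully open they stand 13 mm farther back than shut.
Start: joints at [-0.15, 0.286, 1.577, -0, 1.279, -0.15], TCP at [0.675, 0, 0.231] pointing down, gripper open.
Joint ranges: [-2.77, 2.77], [-0.9, 2.22], [0.21, 2.48], [-1.53, 4.67], [0.24, 2.81], [-2.84, 2.84]. Speed limits (rad/s): [2.79, 2.79, 3.14, 3.14, 3.14, 3.14].

## Interface

Orientations are given as a unit quaternion [x, y, z, w].
In Python, from plant import ctrl gives the robot as it stands.
- The arm moves only by the shell command python3 inch.py 'ROWS' [FORCE]. ROWS is 1 to 10 rows, one to a line, with the numbers parted by spaces; each row has 7 numbers: dx, dy, dz in m, then a rotation vector rx, ry, rz in rad, then the opening from 0.0 (shut) to 1.0 (fully open); each row is the pose to reach, as a shift and turn from the pose commanded when the command began, along the tool's axes at that moment; what a row does not reach only later rows make up. A row lasts 1/8 s, in which the tool goes at most 0.0625 m and 0.188 rad, less where a joint would pass 70% of its speed; a pose out of reach is approached as far as the arm can. The fingers move at their own pace and stop on an object; FORCE is the grip in N (left out, the last holds). Time passes only in rows, so rows that do not move let the fingers close. It prints the time, the measured TCP pose, the force, the opening and the grip force at its end. Input that does not fit is refused with a message, and nothing moves.
- ctrl.get_state(): the state, without advancing time (a new reading comes with each control period).
- ctrl.read_camera(name): name is "scene" or "side" or "wrist"; returns a dict with "pixels" (384x512x3 uint8, red, green, blue), "camera_matrix" (3x3 intrinsics, pixels), "xyz" and "orientation" of the camera in the world. Camera axes: x right, y down, z forward; pixel columns grow to the right and rows downward; lengths in m; the calibration is good to about 2 mm. A picture is of the moment at which its call begins. There is no depth.
- ctrl.sign_off(): hands the job in; it is judged then, once.
The state is a dict: "time": time; "qpos": joint angles; "dq": joint speeds; "joint_efforts": joint torques, N m; "eef_pos": TCP position; "tcp_rot": TCP orientation; "contact_force": force on the tool from outside, world axes, zero at the start; "wrist_torque": the same for the moment, N m; "opening": opening from 0.0 (shut) to 1.0 (fully open); "finger_force": force on a finger pad.
Only numpy, scipy, OpenCV 4.12 (cv2) and the standard library are available. Lean on these libraries where they do the work, as an engineer would, in place of code of your own. Each camera call takes 0.05 s, during which the arm holds its last target. There are 200 camera calls.

## Working session

There is one attempt and no reset: what is moved stays moved. The work goes in short steps, Python scripts to look and compute and a shell command to move; the robot and the scene stay as the last step left them, time stands still between calls to the robot, and variables do not carry over. Pictures are saved under pics/ and viewed, at most 10 in all, crops included, and the job is handed in when it is done.

```bash
ls; mkdir -p pics; python3 - <<'E'
from plant import ctrl
import cv2
for n in ["scene","side","wrist"]:
    c=ctrl.read_camera(n); cv2.imwrite(f"pics/{n}0.png",c["pixels"][:,:,::-1]); print(n,c["camera_matrix"],c["xyz"],c["orientation"])
print(ctrl.get_state())
a=[cv2.imread(f"pics/{n}0.png") for n in ["scene","side"]]
E
```

```text
inch.py
pics
plant.py
scene [[359.7327109    0.         253.58632358]
 [  0.         359.7327109  188.52773498]
 [  0.           0.           1.        ]] [ 0.1523171  -0.66625874  0.41585434] [ 0.81086365 -0.2318879   0.15636965 -0.51407847]
side [[486.28571035   0.         251.51571902]
 [  0.         486.28571035 189.18390625]
 [  0.           0.           1.        ]] [0.06295882 0.80747127 0.55315206] [-0.22113193  0.82112947 -0.50699858  0.14071068]
wrist [[279.85622878   0.         254.46938609]
 [  0.         279.85622878 188.73148756]
 [  0.           0.           1.        ]] [0.67532178 0.06654103 0.37265273] [ 9.91325459e-01  1.03175341e-04 -1.29267774e-03  1.31423564e-01]
{'time': 0.15, 'qpos': array([-1.50008965e-01,  2.87016470e-01,  1.57783139e+00, -1.19832883e-05,
        1.27861209e+00, -1.50001479e-01]), 'dq': array([ 0.00193209, -0.00196159, -0.00475347, -0.0001813 , -0.00066945,
        0.00148725]), 'joint_efforts': array([ 7.91554030e-04, -4.06602967e+01, -2.93140125e+01, -8.94972595e-05,
        3.96185191e-03, -2.97825103e-06]), 'eef_pos': array([6.74489853e-01, 9.77541020e-05, 2.30233779e-01]), 'tcp_rot': array([ 7.07107896e-01,  7.07105050e-01, -5.58733632e-04, -7.48035227e-04]), 'contact_force': array([-0.46915046, -0.19004124,  0.1397703 ]), 'wrist_torque': array([ 0.02195712,  0.03103462, -0.02751984]), 'finger_force': 0.0, 'opening': 1.0022880379282904}
```
Tool rotation: quat (0.707,0.707,0,0): x->y, y->x, z->-z. So tool x = world y, tool y = world x, tool z = down.

View each.

View pics/scene0.png

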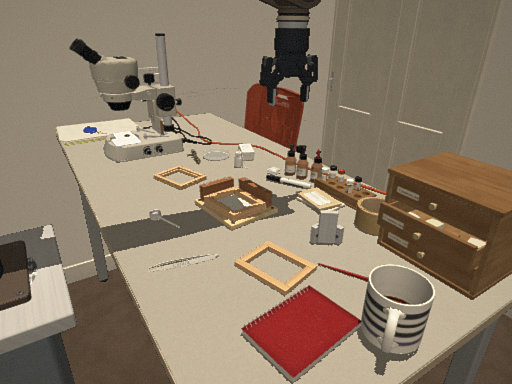

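View pics/side0.png

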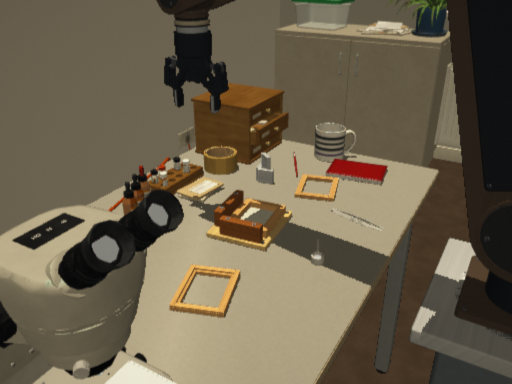

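View pics/wrist0.png

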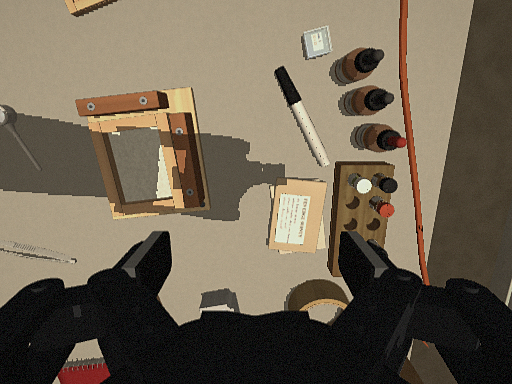

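The wrist view (right = world +x, up = +y) shows the jig with tray around (150,155), with its fence corner at the upper right near (170,105). The square's top is at (217,300). One frame is cut off at the top (90,5), and the other lies out of view behind the right-hand side. In the scene view the frames are at (180,177) and (275,267), the square at (327,230). In the side view they are at (207,290), (317,187) and (264,170).

```bash
cat > h.py <<'E'
import numpy as np, cv2
from scipy.spatial.transform import Rotation as R
from plant import ctrl
def ray(c,uv):
    uv=np.atleast_2d(np.asarray(uv,float)); d=np.c_[uv,np.ones(len(uv))]@np.linalg.inv(c["camera_matrix"]).T
    return R.from_quat(c["orientation"]).apply(d)
def plane(c,uv,z):
    d=ray(c,uv); o=np.asarray(c["xyz"]); return (o+d*((z-o[2])/d[:,2])[:,None])[:,:2]
def tri(obs):
    A=np.zeros((3,3));b=np.zeros(3)
    for c,uv in obs:
        d=ray(c,uv)[0]; d/=np.linalg.norm(d); P=np.eye(3)-np.outer(d,d); A+=P; b+=P@c["xyz"]
    return np.linalg.solve(A,b)
def proj(c,p):
    q=R.from_quat(c["orientation"]).inv().apply(np.atleast_2d(p)-c["xyz"])@c["camera_matrix"].T; return q[:,:2]/q[:,2:]
def shot(n,f):
    c=ctrl.read_camera(n); cv2.imwrite(f"pics/{f}.png",c["pixels"][:,:,::-1]); np.save(f"pics/{f}.npy",c,allow_pickle=True); return c
def load(f): return np.load(f"pics/{f}.npy",allow_pickle=True).item()
def totool(dw):
    "world shift -> tool axes now"
    return R.from_quat(ctrl.get_state()["tcp_rot"]).inv().apply(dw)
E
python3 - <<'E'
from h import *
s,d=shot("scene","s1"),shot("side","d1")
for n,a,b in [("fL",(180,177),(207,290)),("fR",(275,267),(317,187)),("sq",(327,230),(264,170)),("jig",(237,203),(255,222))]:
    print(n,tri([(s,a),(d,b)]),plane(s,a,.01),plane(d,b,.01))
E
```

```text
fL [0.48912453 0.24731563 0.00459173] [[0.48627521 0.23696986]] [[0.48337487 0.25362615]]
fR [ 0.48332967 -0.23304527  0.00363835] [[ 0.47686882 -0.24040794]] [[ 0.47979963 -0.22225288]]
sq [ 0.62746772 -0.21349383  0.02714261] [[ 0.64757784 -0.19398296]] [[ 0.64664171 -0.24756387]]
jig [0.53394942 0.00376395 0.01262277] [[0.54470783 0.01468401]] [[0.5284113  0.00591457]]
```

```bash
python3 inch.py '0.06 -0.06 0 0 0 0 1
0.11 -0.12 0 0 0 0 1
0.16 -0.16 0 0 0 0 1
0.16 -0.16 0 0 0 0 1
0.16 -0.16 0 0 0 0 1'; python3 -c "
from h import *
shot('wrist','wL')"
python3 inch.py '-0.06 0 0 0 0 0 1
-0.12 0 0 0 0 0 1
-0.18 0 0 0 0 0 1
-0.24 0 0 0 0 0 1
-0.30 0.02 0 0 0 0 1
-0.36 0.04 0 0 0 0 1
-0.42 0.05 0 0 0 0 1
-0.45 0.05 0 0 0 0 1
-0.45 0.05 0 0 0 0 1
-0.45 0.05 0 0 0 0 1'; python3 -c "
from h import *
c=shot('wrist','wR');l=load('wL'); print(ctrl.get_state()['eef_pos'])
im=np.hstack([l['pixels'][:300],c['pixels'][:300]])[:,:,::-1]
cv2.imwrite('pics/two.png',cv2.resize(im,(800,234)))
"
```

```text
time: 0.88
eef_pos: [0.5133, 0.1618, 0.2314]
tcp_rot: [0.706, 0.708, 0.0, -0.0]
contact_force: [0.5, 0.6, 0.3]
opening: 1.001
finger_force: 0.0
time: 2.17
eef_pos: [0.5648, -0.2902, 0.2309]
tcp_rot: [0.707, 0.707, 0.0, -0.0]
contact_force: [-0.5, -0.0, 0.2]
opening: 0.994
finger_force: 0.0
[ 0.56490672 -0.28954104  0.23107076]
```

View pics/two.png

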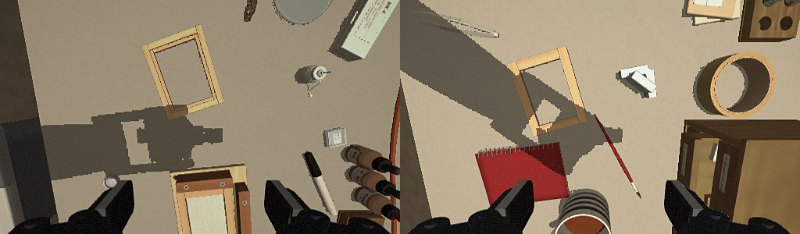

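The left frame, at about (183,70) in the composite, shows an inner line like a step. The right frame, at about (547,90), looks plain but has shadow across its lower part. The square is at about (637,80) and the red notebook is close to the right frame. I'll measure with masks.

```bash
python3 - <<'E'
from h import *
l,r=load('wL'),load('wR')
crops=[]
for n,c,box,z in [("L",l,(165,20,310,170),.012),("R",r,(115,40,260,190),.010)]:
    im=c['pixels'][:,:,::-1]; hsv=cv2.cvtColor(im.copy(),cv2.COLOR_BGR2HSV)
    x0,y0,x1,y1=box
    m=((hsv[...,0]>8)&(hsv[...,0]<25)&(hsv[...,1]>95)).astype(np.uint8)*255
    mm=np.zeros_like(m); mm[y0:y1,x0:x1]=m[y0:y1,x0:x1]
    cs,_=cv2.findContours(mm,cv2.RETR_EXTERNAL,cv2.CHAIN_APPROX_NONE); 
    k=max(cs,key=cv2.contourArea); print(n,len(cs),cv2.contourArea(k))
    px=cv2.convexHull(k)[:,0,:]; W=plane(c,px,z).astype(np.float32)
    print(cv2.minAreaRect(W*1000))
    crops.append(np.hstack([cv2.resize(im[y0:y1,x0:x1],(400,400*(y1-y0)//(x1-x0))),cv2.cvtColor(cv2.resize(mm[y0:y1,x0:x1],(400,400*(y1-y0)//(x1-x0))),cv2.COLOR_GRAY2BGR)]))
h=np.vstack(crops); cv2.imwrite('pics/fr.png',cv2.resize(h,(560,int(h.shape[0]*.7))))
E
```

```text
L 1 7775.0
((489.453369140625, 248.62734985351562), (95.91219329833984, 119.66510009765625), 18.47126579284668)
R 3 7288.0
((484.4538879394531, -231.29335021972656), (96.49207305908203, 119.58706665039062), 15.52691650390625)
```

View pics/fr.png

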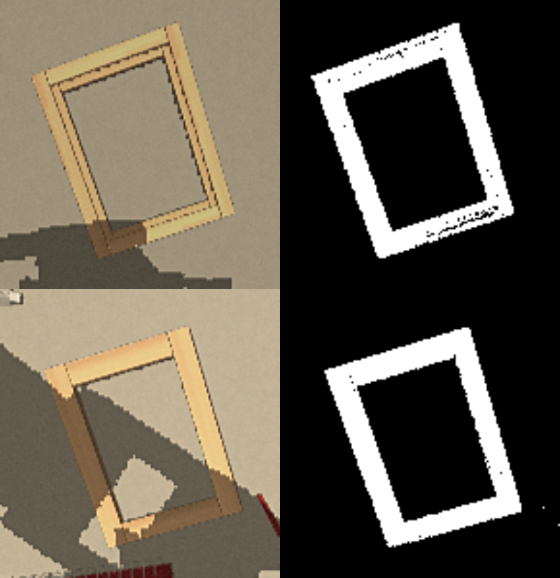

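The composite shows the left frame is the stepped one, so that is top_frame. Its centre is (0.4895,0.2486), turned 18.5°. The right frame is the plain spacer, at (0.4845,-0.2313), turned 15.5°. Both rectangles measure 96x120 mm, which matches the text. Next I'll look at the jig from above.

```bash
python3 inch.py '0.06 0 0 0 0 0 1
0.12 0 0 0 0 0 1
0.18 -0.01 0 0 0 0 1
0.21 -0.01 0 0 0 0 1
0.21 -0.01 0 0 0 0 1
0.21 -0.01 0 0 0 0 1'; python3 - <<'E'
from h import *
c=shot('wrist','wJ'); im=c['pixels'][:,:,::-1]
print(proj(c,[[.53,0,.03]]))
u,v=proj(c,[[.53,0,.03]])[0].astype(int); x0,y0=max(u-100,0),max(v-100,0)
print(x0,y0); cv2.imwrite('pics/jig.png',cv2.resize(im[y0:y0+180,x0:x0+200],None,fx=3,fy=3,interpolation=cv2.INTER_CUBIC))
E
```

```text
time: 2.98
eef_pos: [0.555, -0.0798, 0.2316]
tcp_rot: [0.707, 0.708, -0.0, 0.0]
contact_force: [0.2, 0.1, 0.1]
opening: 1.003
finger_force: 0.0
[[232.75795491 101.23655067]]
132 1
```

View pics/jig.png

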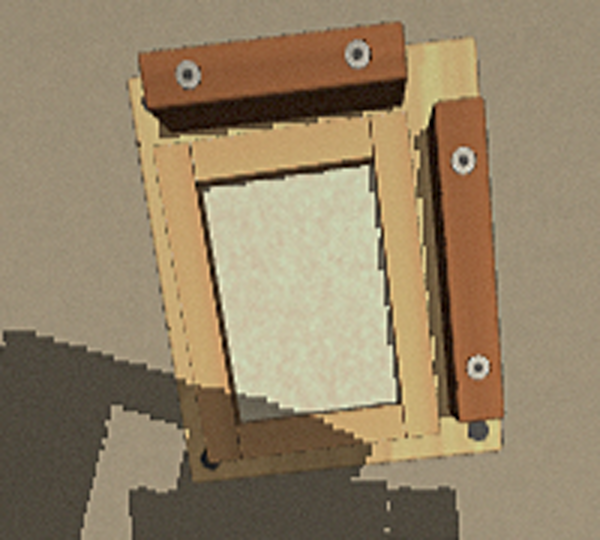

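The jig crop shows the short fence's top from (139,56) to (406,80) and the long fence's top from (432,100) to (502,415). Their screws are at (188,74), (357,54), (463,160) and (478,367). The tray rim's corners are (155,143), (408,110), (438,437) and (193,464), and the white floor lies inside that.

```bash
python3 - <<'E'
from h import *
from h import shot
c=load('wJ'); P=lambda a:(np.array(a)+.5)/3-.5+[132,1]
# heights from two wrist places
w0=dict(camera_matrix=c["camera_matrix"],xyz=np.array([0.67532178,0.06654103,0.37265273]),orientation=np.array([9.91325459e-01,1.03175341e-04,-1.29267774e-03,1.31423564e-01]))
i0=cv2.imread('pics/wrist0.png')
def screws(im):
    hsv=cv2.cvtColor(im,cv2.COLOR_BGR2HSV); m=((hsv[...,1]<60)&(hsv[...,2]>110)).astype(np.uint8)
    return cv2.connectedComponentsWithStats(m,connectivity=8)
sc=[]
for im,guess in [(i0,[(91,107),(143,101),(180,131),(190,192)]),(c['pixels'][:,:,::-1].copy(),P([(188,74),(357,54),(463,160),(478,367)]))]:
    n,l,st,ce=screws(im); out=[]
    for g in guess:
        k=1+np.argmin(np.linalg.norm(ce[1:]-g,axis=1)); out.append(ce[k]); 
    sc.append(out); print(np.round(out,1).tolist())
S=np.array([tri([(w0,a),(c,b)]) for a,b in zip(*sc)]); print("screws",np.round(S*1000,1))
# fence tops
im=c['pixels'][:,:,::-1].copy(); hsv=cv2.cvtColor(im,cv2.COLOR_BGR2HSV)
for n,q in [("short",[(139,56),(402,22),(406,80),(150,107)]),("long",[(432,100),(482,97),(502,415),(459,418)])]:
    W=plane(c,P(q),.05)*1000; print(n,np.round(W,1).tolist(),cv2.minAreaRect(W.astype(np.float32)))
for n,q,z in [("trayout",[(155,143),(408,110),(438,437),(193,464)],.03),("floor",[(203,186),(371,163),(398,402),(240,422)],.016)]:
    W=plane(c,P(q),z)*1000; print(n,np.round(W,1).tolist(),cv2.minAreaRect(W.astype(np.float32)))
E
```

```text
[[90.7, 105.9], [142.8, 100.1], [178.9, 130.3], [184.0, 207.0]]
[[194.3, 25.2], [250.6, 18.6], [286.1, 54.1], [291.0, 122.8]]
screws [[493.2  74.3  50.2]
 [551.5  80.5  50.2]
 [588.9  47.6  49. ]
 [595.4 -26.9  86.2]]
short [[476.6, 79.8], [566.8, 90.2], [568.4, 72.5], [479.3, 64.0]] ((522.7293701171875, 76.20951843261719), (90.8628921508789, 17.7579345703125), 6.571197509765625)
long [[577.6, 66.3], [594.9, 67.3], [606.5, -42.0], [590.2, -43.1]] ((592.0450439453125, 12.160049438476562), (17.366191864013672, 110.75741577148438), 6.06584358215332)
trayout [[475.7, 56.6], [570.1, 67.9], [583.9, -52.7], [483.4, -63.8]] ((526.9867553710938, 2.0509872436523438), (101.1616439819336, 121.32669830322266), 6.330927848815918)
floor [[490.3, 44.0], [556.5, 52.4], [568.0, -39.7], [501.3, -48.0]] ((528.8775634765625, 2.1832313537597656), (67.21076202392578, 92.83759307861328), 7.124685764312744)
```

```bash
python3 - <<'E'
from h import *
s,d=load('s1'),load('d1')
for n,c,ctr,th,z in [("spacer",load('wR'),(.48445,-.2313),15.5,.01),("top",load('wL'),(.48945,.2486),18.5,.012)]:
    a=np.radians(th); M=np.array([[np.cos(a),-np.sin(a)],[np.sin(a),np.cos(a)]])
    K=np.array([[-48,-60],[48,-60],[48,60],[-48,60]])/1000@M.T+ctr
    K3=np.c_[K,np.full(4,z)]; obs=[[] for _ in K]
    for cam in (c,s,d):
        hsv=cv2.cvtColor(cam['pixels'],cv2.COLOR_RGB2HSV); m=((hsv[...,0]>8)&(hsv[...,0]<25)&(hsv[...,1]>95)).astype(np.uint8)
        pr=proj(cam,K3); box=np.zeros_like(m); cv2.fillConvexPoly(box,cv2.convexHull((pr+ (pr-pr.mean(0))*.25).astype(np.int32)),1)
        cs,_=cv2.findContours(m&box,cv2.RETR_EXTERNAL,cv2.CHAIN_APPROX_NONE); k=cv2.convexHull(max(cs,key=cv2.contourArea))[:,0,:]
        for i,p in enumerate(pr):
            q=k[np.argmin(np.linalg.norm(k-p,axis=1))]; obs[i].append((cam,q))
    T=np.array([tri(o[:1]+o[1:]) for o in obs]); print(n,np.round(T*1000,1).tolist(),np.round(T.mean(0)*1000,1))
st=ctrl.get_state(); print(st['eef_pos'], totool(np.array([.445,-.2423,.06])-st['eef_pos']))
E
```

```text
spacer [[455.9, -302.4, 8.6], [545.3, -275.4, 10.1], [514.0, -160.7, 7.2], [422.2, -187.4, 10.0]] [ 484.4 -231.5    9. ]
top [[464.2, 175.8, 7.7], [551.7, 208.1, 13.2], [517.3, 318.3, 10.5], [425.4, 290.9, 7.4]] [489.6 248.3   9.7]
[ 0.55505218 -0.08037149  0.23153508] [-0.1618302  -0.11012076  0.17158384]
```

Triangulated heights are about 9–10 mm for both frames, which agrees with the text. Moving to the spacer's -x rail.

```bash
python3 inch.py '-0.05 -0.03 0.03 0 0 -0.13 0.5
-0.10 -0.06 0.06 0 0 -0.27 0.5
-0.14 -0.09 0.10 0 0 -0.27 0.5
-0.162 -0.11 0.14 0 0 -0.27 0.5
-0.162 -0.11 0.16 0 0 -0.27 0.5
-0.162 -0.11 0.16 0 0 -0.27 0.5
-0.162 -0.11 0.16 0 0 -0.27 0.5' 40; python3 - <<'E'
from h import *
st=ctrl.get_state(); print(totool(np.array([.445,-.2423,.002])-st['eef_pos']),R.from_quat(st['tcp_rot']).apply([0,1,0]))
E
```

```text
time: 3.9
eef_pos: [0.4457, -0.243, 0.0724]
tcp_rot: [0.606, 0.796, -0.0, 0.001]
contact_force: [-1.0, -0.0, -0.0]
opening: 0.497
finger_force: 0.0
[ 0.00094376 -0.00059029  0.07043745] [0.96389636 0.26627542 0.00109743]
```

```bash
python3 inch.py '0.001 -0.0005 0.04 0 0 0 0.5
0.001 -0.0005 0.06 0 0 0 0.5
0.001 -0.0005 0.07 0 0 0 0.5
0.001 -0.0005 0.07 0 0 0 0.5
0.001 -0.0005 0.07 0 0 0 0
0.001 -0.0005 0.07 0 0 0 0
0.001 -0.0005 0.07 0 0 0 0
0.001 -0.0005 0.07 0 0 0 0' 40;python3 inch.py '0 0 -0.02 0 0 0 0
0 0 -0.05 0 0 0 0
0 0 -0.09 0 0 0 0
0 0 -0.09 0 0 0 0
0 0 -0.09 0 0 0 0' 40; python3 - <<'E'
from h import *
w=shot('wrist','w2'); s=shot('scene','s2'); 
a=w['pixels'][:,:,::-1]; b=s['pixels'][:,:,::-1]
cv2.imwrite('pics/g1.png',cv2.resize(np.hstack([a,b]),(800,300)))
E
```

```text
time: 4.9
eef_pos: [0.4452, -0.2419, 0.0027]
tcp_rot: [0.606, 0.796, -0.0, 0.001]
contact_force: [-0.5, 0.0, 6.7]
opening: 0.146
finger_force: 41.2
time: 5.52
eef_pos: [0.4436, -0.2407, 0.0905]
tcp_rot: [0.606, 0.796, 0.0, -0.001]
contact_force: [-1.0, 0.3, -0.7]
opening: 0.146
finger_force: 40.4
```

View pics/g1.png

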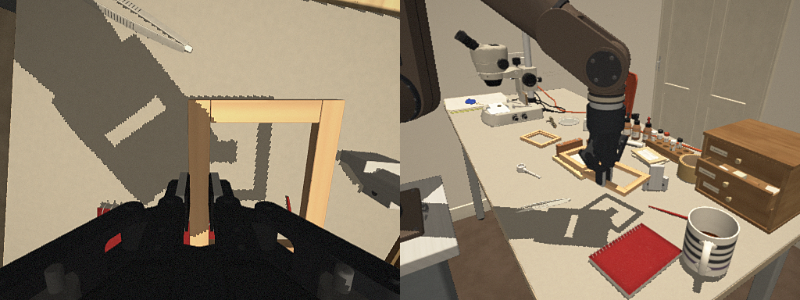

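The spacer is held level. In the left half of the picture it hangs from its -x rail between the fingers, from about (200,105) to (340,240). Carrying it over to the tray.

```bash
python3 inch.py '0.03 0.015 -0.01 0 0 0.04 0
0.08 0.04 -0.01 0 0 0.08 0
0.13 0.065 -0.01 0 0 0.12 0
0.18 0.09 -0.01 0 0 0.147 0
0.205 0.101 0 0 0 0.147 0
0.217 0.107 0 0 0 0.147 0
0.217 0.107 0 0 0 0.147 0
0.217 0.107 0 0 0 0.147 0'; python3 - <<'E'
from h import *
st=ctrl.get_state(); print(totool(np.array([.4888,-.0027,.034])-st['eef_pos'])*1000,R.from_quat(st['tcp_rot']).apply([0,1,0]))
E
```

```text
time: 6.62
eef_pos: [0.4896, -0.0044, 0.0914]
tcp_rot: [0.663, 0.749, -0.0, 0.0]
contact_force: [-0.8, 0.3, -0.6]
opening: 0.146
finger_force: 40.4
[ 1.80637728 -0.58228423 57.3662093 ] [ 9.92566982e-01  1.21699568e-01 -4.20216525e-05]
```

```bash
python3 inch.py '0.002 -0.0005 0.03 0 0 0 0
0.002 -0.0005 0.05 0 0 0 0
0.002 -0.0005 0.056 0 0 0 0
0.002 -0.0005 0.056 0 0 0 0'; python3 inch.py '0 0 0.001 0 0 0 0
0 0 0.002 0 0 0 0
0 0 0.002 0 0 0 0
0 0 0.002 0 0 0 0'
```

```text
time: 7.12
eef_pos: [0.4889, -0.0023, 0.0355]
tcp_rot: [0.663, 0.749, -0.0, -0.0]
contact_force: [0.0, 0.6, -0.0]
opening: 0.149
finger_force: 40.4
time: 7.62
eef_pos: [0.4889, -0.0015, 0.0335]
tcp_rot: [0.662, 0.749, 0.0, 0.0]
contact_force: [-0.2, -0.2, -0.7]
opening: 0.146
finger_force: 40.4
```

```bash
python3 inch.py '0 0 0.0005 0 0 0 0
0 0 0.001 0 0 0 0
0 0 0.001 0 0 0 0';python3 inch.py '0 0 0.0005 0 0 0 0
0 0 0.001 0 0 0 0
0 0 0.001 0 0 0 0'
```

```text
time: 8.0
eef_pos: [0.4889, -0.0015, 0.0328]
tcp_rot: [0.662, 0.749, -0.0, -0.0]
contact_force: [-0.6, 0.5, 4.4]
opening: 0.148
finger_force: 41.0
time: 8.38
eef_pos: [0.4889, -0.0015, 0.0327]
tcp_rot: [0.662, 0.749, -0.0, -0.0]
contact_force: [-5.2, 1.2, 11.7]
opening: 0.145
finger_force: 41.8
```

```bash
python3 inch.py '0 0 -0.001 0 0 0 0
0 0 -0.001 0 0 0 0.2
0 0 -0.001 0 0 0 0.3
0 0 -0.001 0 0 0 0.4
0 0 -0.001 0 0 0 0.4
0 0 -0.02 0 0 0 0.4
0 0 -0.08 0 0 0 0.4
0 0 -0.14 0 0 0 0.5
0 0 -0.16 0 0 0 0.5
0 0 -0.16 0 0 0 0.5'; python3 - <<'E'
from h import *
st=ctrl.get_state(); 
a=np.radians(18.5); t=np.array([.48945,.2486])-.041*np.array([np.cos(a),np.sin(a)])
print(t,totool(np.array([*t,.09])-st['eef_pos'])*1000,R.from_quat(st['tcp_rot']).apply([0,1,0]))
shot('wrist','w3')
s=shot('scene','s3')
E
```

```text
time: 9.62
eef_pos: [0.49, -0.0018, 0.1935]
tcp_rot: [0.662, 0.749, 0.001, 0.002]
contact_force: [-0.6, -0.2, 0.5]
opening: 0.496
finger_force: 0.0
[0.45056873 0.23559051] [240.5724442  -10.49900583 103.08854984] [0.99242083 0.12279369 0.00475392]
```

```bash
python3 - <<'E'
from h import *
c=load('w3'); r=load('wR')
u,v=proj(c,[.53,0,.04])[0].astype(int); x0,y0=max(u-110,0),max(v-130,0); print(u,v,x0,y0)
a=cv2.resize(np.ascontiguousarray(c['pixels'][y0:y0+200,x0:x0+200]),(600,600),interpolation=cv2.INTER_CUBIC)[:,:,::-1]
u,v=proj(r,[.64,-.21,.03])[0].astype(int); X,Y=u-25,v-70; print(X,Y)
b=cv2.resize(np.ascontiguousarray(r['pixels'][Y:Y+150,X:X+50]),(200,600),interpolation=cv2.INTER_CUBIC)[:,:,::-1]
cv2.imwrite('pics/c3.png',np.hstack([a,b]))
E
```

```text
290 179 180 49
293 31
```

View pics/c3.png

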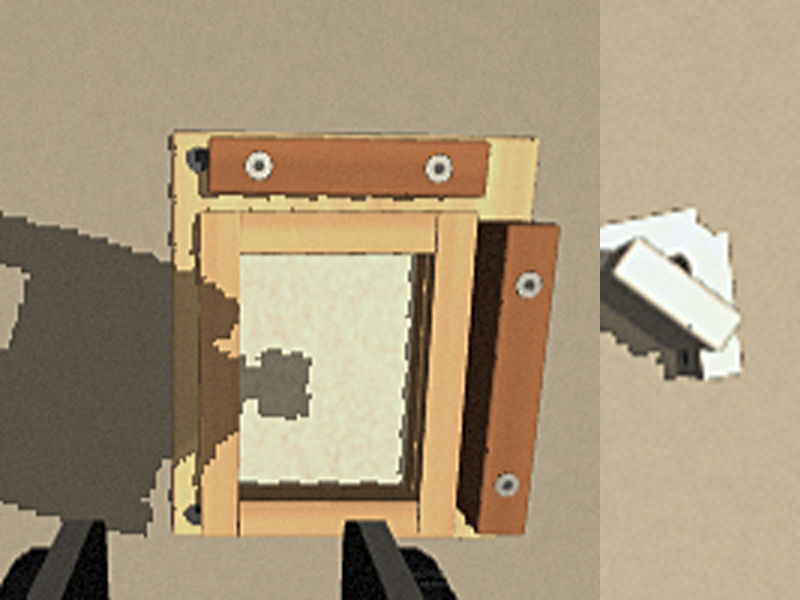

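The spacer lies squarely on the tray: its top corners in the crop are (200,212), (477,212), (460,533) and (200,533). The tray's inner wall only shows on the far side, because of the camera's tilt. In the right-hand strip, the top of the square's grip has corners (40,238), (143,318), (122,350) and (12,272).

```bash
python3 - <<'E'
from h import *
c=load('w3'); r=load('wR')
P=lambda a,s,o:(np.array(a)+.5)/s-.5+o
for q,z in [([(200,212),(477,212),(460,533),(200,533)],.04),([(240,252),(436,252),(420,500),(240,500)],.04)]:
    W=plane(c,P(q,3,[180,49]),z)*1000; print(np.round(W,1).tolist(),W.mean(0),cv2.minAreaRect(W.astype(np.float32)))
for q in ([(210,138),(487,140),(483,195),(209,193)],[(507,224),(559,227),(525,534),(480,532)]):
    W=plane(c,P(q,3,[180,49]),.05)*1000; print("fence",cv2.minAreaRect(W.astype(np.float32)))
q=P([(40,238),(143,318),(122,350),(12,272)],4,[293,31]); print(q)
W=plane(r,q,.072)*1000; print("grip",np.round(W,1).tolist(),cv2.minAreaRect(W.astype(np.float32)))
E
python3 inch.py '0.06 -0.003 0.01 0 0 -0.1 0.5
0.12 -0.005 0.03 0 0 -0.2 0.5
0.18 -0.008 0.06 0 0 -0.2 0.5
0.22 -0.0105 0.09 0 0 -0.2 0.5
0.2405 -0.0105 0.12 0 0 -0.2 0.5
0.2405 -0.0105 0.13 0 0 -0.2 0.5
0.2405 -0.0105 0.13 0 0 -0.2 0.5' 40; python3 - <<'E'
from h import *
st=ctrl.get_state(); print(totool(np.array([.45057,.23559,.002])-st['eef_pos']),R.from_quat(st['tcp_rot']).apply([0,1,0]))
E
```

```text
[[475.6, 56.9], [569.8, 68.5], [587.2, -48.6], [489.2, -60.5]] [530.48206797   4.06606799] ((531.0772705078125, 4.179473876953125), (98.71337127685547, 118.32955932617188), 6.93889045715332)
[[490.9, 45.2], [558.4, 53.5], [569.7, -37.3], [502.6, -45.5]] [530.40758266   3.98545237] ((530.3109130859375, 3.950939178466797), (67.98987579345703, 91.56339263916016), 7.070683479309082)
fence ((521.9176025390625, 77.27577209472656), (90.26024627685547, 17.21383285522461), 6.638609409332275)
fence ((592.5075073242188, 11.749824523925781), (17.423545837402344, 110.7497329711914), 6.527595520019531)
[[302.625  90.125]
 [328.375 110.125]
 [323.125 118.125]
 [295.625  98.625]]
grip [[614.3, -201.1], [641.9, -220.7], [636.9, -228.8], [607.5, -209.3]] ((625.14892578125, -214.6162567138672), (10.64194393157959, 35.28469467163086), 56.55892562866211)
time: 10.6
eef_pos: [0.4477, 0.235, 0.0596]
tcp_rot: [0.584, 0.812, -0.002, -0.001]
contact_force: [0.5, -0.1, 0.3]
opening: 0.495
finger_force: 0.0
[-0.00033554  0.00318177  0.05762263] [ 0.94834204  0.31722577 -0.00389734]
```

```bash
python3 inch.py '0 0.003 0.03 0 0 0.005 0.5
0 0.003 0.05 0 0 0.005 0.5
0 0.003 0.0575 0 0 0.005 0.5
0 0.003 0.0575 0 0 0.005 0.5
0 0.003 0.0575 0 0 0.005 0
0 0.003 0.0575 0 0 0.005 0
0 0.003 0.0575 0 0 0.005 0
0 0.003 0.0575 0 0 0.005 0' 40;python3 inch.py '0 0 -0.02 0 0 0 0
0 0 -0.06 0 0 0 0
0 0 -0.1 0 0 0 0
0 0 -0.1 0 0 0 0' 40; python3 - <<'E'
from h import *
st=ctrl.get_state(); a=np.radians(7)
t=np.array([.5304,.0040])-.041*np.array([np.cos(a),np.sin(a)])
y=R.from_quat(st['tcp_rot']).apply([0,1,0]);print(np.degrees(np.arctan2(y[1],y[0])),totool(np.array([*t,.102])-st['eef_pos'])*1000)
E
```

```text
time: 11.6
eef_pos: [0.4526, 0.237, 0.0051]
tcp_rot: [0.586, 0.81, 0.001, 0.001]
contact_force: [-0.1, -2.2, 6.3]
opening: 0.143
finger_force: 39.6
time: 12.1
eef_pos: [0.4542, 0.2377, 0.1076]
tcp_rot: [0.586, 0.81, 0.003, 0.003]
contact_force: [-0.5, -0.1, -0.7]
opening: 0.142
finger_force: 39.2
18.23272311981509 [-237.84581383  -41.04970477    5.31011642]
```

```bash
python3 inch.py '-0.03 -0.005 0 0 0 0.05 0
-0.08 -0.015 0 0 0 0.1 0
-0.13 -0.025 0 0 0 0.15 0
-0.18 -0.035 0 0 0 0.196 0
-0.225 -0.04 0 0 0 0.196 0
-0.238 -0.041 0 0 0 0.196 0
-0.238 -0.041 0 0 0 0.196 0
-0.238 -0.041 0 0 0 0.196 0'; python3 - <<'E'
from h import *
st=ctrl.get_state(); a=np.radians(7)
t=np.array([.5304,.0040])-.041*np.array([np.cos(a),np.sin(a)])
y=R.from_quat(st['tcp_rot']).apply([0,1,0]);print(np.degrees(np.arctan2(y[1],y[0])),y,totool(np.array([*t,.048])-st['eef_pos'])*1000)
s,d,w=[shot(n,f) for n,f in [("scene","s4"),("side","d4"),("wrist","w4")]]
u,v=proj(s,[.53,0,.07])[0].astype(int);A=s['pixels'][v-75:v+75,u-100:u+100]
u,v=proj(d,[.53,0,.07])[0].astype(int);B=d['pixels'][v-75:v+75,u-100:u+100]
i=np.hstack([np.vstack([A,B]),w['pixels'][:300,100:430]])
cv2.imwrite('pics/c4.png',cv2.resize(np.ascontiguousarray(i[:,:,::-1]),(795,450)))
E
```

```text
time: 13.1
eef_pos: [0.4864, -0.0008, 0.1031]
tcp_rot: [0.662, 0.749, -0.0, -0.001]
contact_force: [-0.1, 0.3, 0.0]
opening: 0.145
finger_force: 39.2
7.059837963687633 [ 0.9924173   0.12290573 -0.00144042] [-0.61208111  3.33269924 55.09090227]
```

View pics/c4.png

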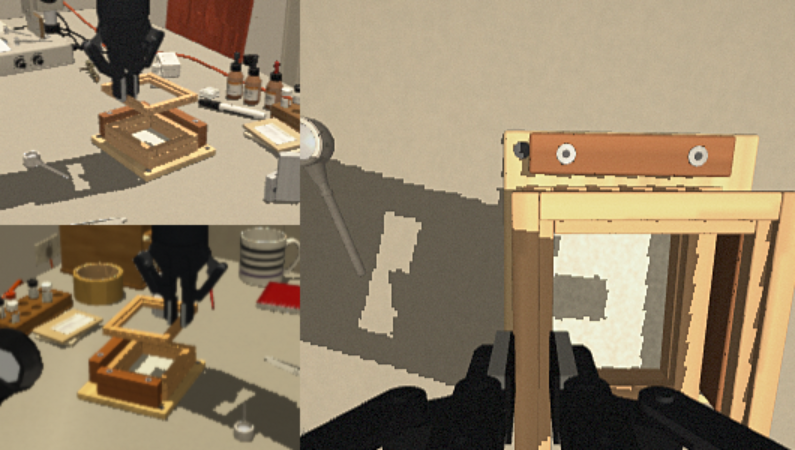

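The top frame hangs level from its -x rail, its upper corners at (512,192) and (782,190) in the composite, step up, above the stack. I'll use those corners to check where it sits in the grip before lowering.

```bash
python3 - <<'E'
from h import *
w=load('w4'); st=ctrl.get_state(); T=R.from_quat(st['tcp_rot'])
for z in (.110,.113):
    W=plane(w,[(241.3,128),(421.3,126.7)],z); print(z,np.round(T.inv().apply(np.c_[W,[z,z]]-st['eef_pos'])*1000,1).tolist())
E
```

```text
0.11 [[59.7, -5.8, -6.4], [60.3, 79.7, -6.4]]
0.113 [[59.8, -5.6, -9.4], [60.4, 78.0, -9.4]]
```

```bash
python3 inch.py '-0.0005 0.0033 0.02 0 0 0 0
-0.0005 0.0033 0.045 0 0 0 0
-0.0005 0.0033 0.055 0 0 0 0
-0.0005 0.0033 0.055 0 0 0 0
-0.0005 0.0033 0.055 0 0 0 0'; python3 inch.py '0 0 0.001 0 0 0 0
0 0 0.002 0 0 0 0
0 0 0.002 0 0 0 0'; python3 inch.py '0 0 0.001 0 0 0 0
0 0 0.0015 0 0 0 0
0 0 0.0015 0 0 0 0'
```

```text
time: 13.88
eef_pos: [0.4912, -0.0022, 0.0497]
tcp_rot: [0.663, 0.749, 0.0, 0.001]
contact_force: [0.7, -1.0, -0.4]
opening: 0.141
finger_force: 39.2
time: 14.25
eef_pos: [0.4905, -0.0022, 0.047]
tcp_rot: [0.663, 0.749, 0.0, 0.0]
contact_force: [0.1, -0.5, -0.8]
opening: 0.141
finger_force: 39.2
time: 14.62
eef_pos: [0.4906, -0.0022, 0.0454]
tcp_rot: [0.663, 0.749, 0.0, 0.0]
contact_force: [-0.3, -0.5, 0.9]
opening: 0.143
finger_force: 40.3
```

```bash
python3 inch.py '0 0 0.001 0 0 0 0
0 0 0.001 0 0 0 0
0 0 0.001 0 0 0 0';  python3 inch.py '0 0 0.001 0 0 0 0
0 0 0.001 0 0 0 0
0 0 0.001 0 0 0 0'
```

```text
time: 15.0
eef_pos: [0.4906, -0.0022, 0.0451]
tcp_rot: [0.663, 0.749, -0.0, -0.0]
contact_force: [-2.4, -0.0, 5.4]
opening: 0.14
finger_force: 41.2
time: 15.38
eef_pos: [0.4907, -0.0022, 0.0451]
tcp_rot: [0.663, 0.749, -0.0, -0.0]
contact_force: [-5.4, 0.2, 11.4]
opening: 0.142
finger_force: 42.2
```

```bash
python3 inch.py '0 0 -0.0015 0 0 0 0
0 0 -0.0015 0 0 0 0.2
0 0 -0.0015 0 0 0 0.3
0 0 -0.0015 0 0 0 0.4
0 0 -0.0015 0 0 0 0.4
0 0 -0.02 0 0 0 0.4
0 0 -0.08 0 0 0 0.4
0 0 -0.13 0 0 0 0.5
0 0 -0.15 0 0 0 0.5
0 0 -0.15 0 0 0 0.5'; python3 - <<'E'
from h import *
w=shot('wrist','w5'); st=ctrl.get_state(); print(st['eef_pos'],totool(np.array([.62,-.27,.2])-st['eef_pos']))
E
```

```text
time: 16.62
eef_pos: [0.4917, -0.0024, 0.1954]
tcp_rot: [0.663, 0.749, 0.001, 0.002]
contact_force: [-0.5, 0.2, -0.4]
opening: 0.493
finger_force: 0.0
[ 0.49054183 -0.00219289  0.19341156] [-0.28157362  0.09590903 -0.00642054]
```

```bash
python3 inch.py '-0.06 0.02 0 0 0 0.06 0.5
-0.12 0.04 0 0 0 0.122 0.5
-0.18 0.06 0 0 0 0.122 0.5
-0.24 0.08 0 0 0 0.122 0.5
-0.28 0.096 0 0 0 0.122 0.5
-0.28 0.096 0 0 0 0.122 0.5
-0.28 0.096 0 0 0 0.122 0.5' 40; python3 - <<'E'
from h import *
c=shot('wrist','w6'); s=shot('scene','s6'); d=shot('side','d6'); w=load('w5')
def crop(c,p,rx,ry,n):
    u,v=proj(c,p)[0].astype(int); x0,y0=u-rx,max(v-ry,0); print(n,x0,y0); return np.ascontiguousarray(c['pixels'][y0:y0+2*ry,x0:x0+2*rx,::-1])
a=cv2.resize(crop(c,[.635,-.21,.03],50,50,'sq'),(400,400),interpolation=cv2.INTER_CUBIC)
b=cv2.resize(crop(w,[.53,0,.05],100,100,'jig'),(400,400),interpolation=cv2.INTER_CUBIC)
e=cv2.resize(crop(s,[.635,-.21,.035],40,20,'s'),(400,200),interpolation=cv2.INTER_CUBIC)
f=cv2.resize(crop(d,[.635,-.21,.035],40,20,'d'),(400,200),interpolation=cv2.INTER_CUBIC)
cv2.imwrite('pics/c6.png',np.vstack([np.hstack([a,b]),np.hstack([e,f])]))
E
```

```text
time: 17.55
eef_pos: [0.6187, -0.2675, 0.1906]
tcp_rot: [0.707, 0.707, -0.0, -0.002]
contact_force: [-0.3, 0.1, 0.8]
opening: 0.5
finger_force: 0.0
sq 220 72
jig 189 80
s 289 204
d 220 147
```

View pics/c6.png

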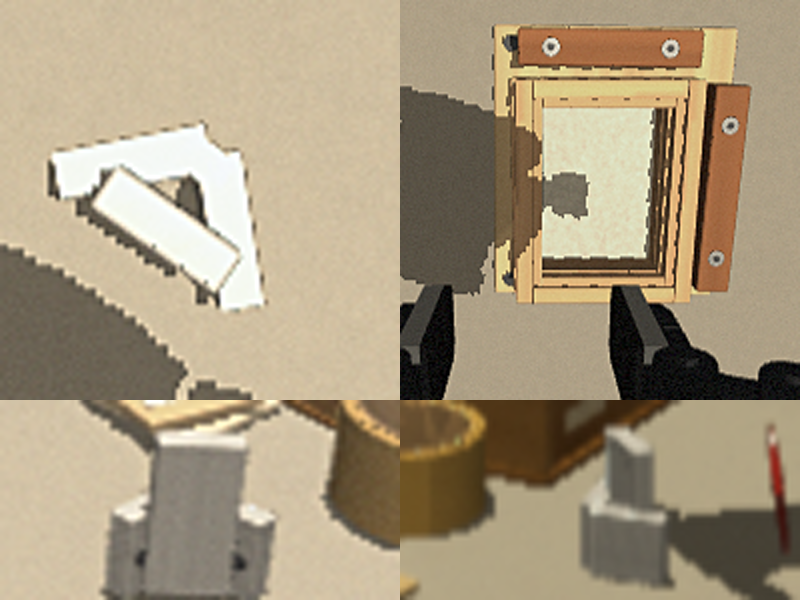

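The right panel shows the top frame lying squarely on the stack, step up, with even margins. In the left panel the square's grip top has corners (120,165), (243,258), (220,292) and (92,203). The outer edges of the legs run (50,155)-(205,125) and (243,152)-(263,300), with the outer corner cut off. In the lower panels the grip's top edge is at (158-245,438) in scene and about (610,428)-(652,455) in side.

```bash
python3 - <<'E'
from h import *
c=load('w6'); s=load('s6'); d=load('d6'); w=load('w5'); r=load('wR')
P=lambda a,k,o:(np.array(a,float)+.5)/k-.5+o
g=P([(120,165),(243,258),(220,292),(92,203)],4,[220,72])
W=plane(c,g,.072)*1000; print("grip",np.round(W,1).tolist(),W.mean(0),cv2.minAreaRect(W.astype(np.float32)))
g2=np.array([[302.6,90.1],[328.4,110.1],[323.1,118.1],[295.6,98.6]]).mean(0)
print("tri wR",tri([(r,g2),(c,g.mean(0))])*1000)
print("tri top", tri([(c,g.mean(0)),(s,P((201,440-400),5,[289,204])),(d,P((631-400,443-400),5,[220,147]))])*1000)
L=plane(c,P([(50,155),(205,125),(243,152),(263,300)],4,[220,72]),.038)*1000
a,b=L[1]-L[0],L[2]-L[3]; print("legs",np.degrees(np.arctan2(a[1],a[0])),np.degrees(np.arctan2(-b[0],b[1])))
t=np.linalg.solve(np.c_[a,-b],L[3]-L[0]); cor=L[0]+a*t[0]; print("corner",cor)
for h in (9,10,11): 
    q=np.radians(h); print(h,cor+np.array([-22.5*np.cos(q)+22.5*np.sin(q),-22.5*np.sin(q)-22.5*np.cos(q)]))
# jig and stack in w5
for n,q,z in [("short",[(520,28),(704,32),(701,69),(518,64)],.05),("long",[(711,84),(749,87),(729,292),(695,290)],.05),("top",[(512,80),(705,80),(693,302),(516,302)],.052)]:
    X=plane(w,P(np.array(q)-[400,0],2,[189,80]),z)*1000; print(n,np.round(X,1).tolist(),cv2.minAreaRect(X.astype(np.float32)))
E
```

```text
grip [[614.4, -200.5], [642.6, -221.2], [637.5, -228.9], [608.0, -208.8]] [ 625.61287667 -214.8581296 ] ((625.6817626953125, -214.54898071289062), (10.496472358703613, 35.659305572509766), 55.70288848876953)
tri wR [ 625.51445618 -214.8242924    69.62805774]
tri top [ 624.66783556 -214.84634294   70.47626941]
legs 10.494952271137091 9.310328675443634
corner [ 643.60154167 -189.087955  ]
9 [ 624.89832947 -214.83071813]
10 [ 625.35045122 -215.15321344]
11 [ 625.80813243 -215.46776903]
short [[477.1, 80.8], [566.7, 90.0], [568.7, 72.6], [478.1, 63.9]] ((522.5526733398438, 76.95883178710938), (91.0794906616211, 17.496782302856445), 5.476680755615234)
long [[575.2, 66.1], [594.4, 66.9], [608.1, -42.8], [589.1, -43.9]] ((591.6107177734375, 11.628150939941406), (19.217771530151367, 112.10767364501953), 7.090514659881592)
top [[476.0, 55.9], [571.2, 67.6], [588.7, -50.3], [491.6, -62.0]] ((532.3576049804688, 2.824909210205078), (97.7834243774414, 120.07157897949219), 7.526298999786377)
```

Everything agrees: the grip's middle is at (625.4,-214.9), its top is at 70–72 mm by triangulation, and the square is turned 10.3°. I'll turn the tool +55.3° over it.

```bash
python3 inch.py '0.01 0.001 0 0 0 -0.16 0.5
0.02 0.003 0.01 0 0 -0.32 0.5
0.03 0.005 0.02 0 0 -0.48 0.5
0.04 0.006 0.04 0 0 -0.64 0.5
0.0526 0.0067 0.06 0 0 -0.8 0.5
0.0526 0.0067 0.08 0 0 -0.965 0.5
0.0526 0.0067 0.09 0 0 -0.965 0.5
0.0526 0.0067 0.09 0 0 -0.965 0.5' 80; python3 - <<'E'
from h import *
st=ctrl.get_state(); y=R.from_quat(st['tcp_rot']).apply([0,1,0]); print(np.degrees(np.arctan2(y[1],y[0])),y,st['qpos'],totool(np.array([.6254,-.2149,.042])-st['eef_pos'])*1000)
E
```

```text
time: 18.7
eef_pos: [0.626, -0.2151, 0.1028]
tcp_rot: [0.299, 0.954, 0.0, -0.001]
contact_force: [0.3, -0.3, -0.3]
opening: 0.501
finger_force: 0.0
55.19112769803024 [ 5.70840708e-01  8.21060812e-01 -1.72475787e-04] [-4.83959613e-01  3.83809802e-01  1.70012781e+00 -1.52190799e-06
  1.05904369e+00 -1.44722564e+00] [ 0.5171595  -0.19466469 60.77399403]
```

```bash
python3 inch.py '0.0005 0 0.03 0 0 0 0.5
0.0005 0 0.055 0 0 0 0.5
0.0005 0 0.0605 0 0 0 0.5
0.0005 0 0.0605 0 0 0 0.5
0.0005 0 0.0605 0 0 0 0
0.0005 0 0.0605 0 0 0 0
0.0005 0 0.0605 0 0 0 0
0.0005 0 0.0605 0 0 0 0' 80;python3 inch.py '0 0 -0.02 0 0 0 0
0 0 -0.05 0 0 0 0
0 0 -0.09 0 0 0 0
0 0 -0.11 0 0 0 0
0 0 -0.11 0 0 0 0' 80; python3 - <<'E'
from h import *
st=ctrl.get_state(); y=R.from_quat(st['tcp_rot']).apply([0,1,0]);print(np.degrees(np.arctan2(y[1],y[0])),st['eef_pos'])
E
```

```text
time: 19.7
eef_pos: [0.627, -0.2161, 0.0444]
tcp_rot: [0.298, 0.954, -0.0, 0.001]
contact_force: [-0.6, -1.0, 6.3]
opening: 0.122
finger_force: 78.7
time: 20.32
eef_pos: [0.627, -0.2159, 0.155]
tcp_rot: [0.298, 0.954, -0.0, 0.002]
contact_force: [0.4, -0.3, -2.0]
opening: 0.123
finger_force: 78.2
55.29435638099877 [ 0.62702086 -0.21591497  0.15495536]
```

```bash
python3 inch.py '0.03 0.02 0 0 0 0.02 0
0.072 0.048 0 0 0 0.04 0
0.114 0.076 0 0 0 0.07 0
0.156 0.104 0 0 0 0.07 0
0.19 0.127 0 0 0 0.07 0
0.2067 0.138 0 0 0 0.07 0
0.2067 0.138 0 0 0 0.07 0
0.2067 0.138 0 0 0 0.07 0
0.2067 0.138 0 0 0 0.07 0'; python3 - <<'E'
from h import *
s,d,w=[shot(n,f) for n,f in [("scene","s7"),("side","d7"),("wrist","w7")]]
st=ctrl.get_state(); y=R.from_quat(st['tcp_rot']).apply([0,1,0]);print(np.degrees(np.arctan2(y[1],y[0])),y,totool(np.array([.5357,.01535,.08])-st['eef_pos'])*1000)
u,v=proj(s,[.53,0,.09])[0].astype(int);A=s['pixels'][v-75:v+75,u-100:u+100]
u,v=proj(d,[.53,0,.09])[0].astype(int);B=d['pixels'][v-75:v+75,u-100:u+100]
i=np.hstack([np.vstack([A,B]),w['pixels'][:300,100:430]])
cv2.imwrite('pics/c7.png',cv2.resize(np.ascontiguousarray(i[:,:,::-1]),(795,450)))
E
```

```text
time: 21.45
eef_pos: [0.5353, 0.0145, 0.1527]
tcp_rot: [0.332, 0.943, -0.0, 0.0]
contact_force: [-0.6, -0.5, -1.6]
opening: 0.126
finger_force: 78.2
51.209299051586164 [ 6.26477316e-01  7.79439651e-01 -5.82750988e-05] [-0.13907289  0.80941564 72.81490422]
```

```bash
python3 inch.py '0 0.0008 0.03 0 0 0 0
0 0.0008 0.05 0 0 0 0
0 0.0008 0.06 0 0 0 0
0 0.0008 0.06 0 0 0 0'; python3 inch.py '0 0 0.01 0 0 0 0
0 0 0.02 0 0 0 0
0 0 0.025 0 0 0 0
0 0 0.025 0 0 0 0'
```

```text
time: 22.1
eef_pos: [0.535, 0.0161, 0.0923]
tcp_rot: [0.332, 0.943, -0.0, -0.001]
contact_force: [-0.2, 0.3, -1.5]
opening: 0.123
finger_force: 78.3
time: 22.6
eef_pos: [0.5348, 0.0163, 0.0672]
tcp_rot: [0.331, 0.943, -0.0, -0.001]
contact_force: [0.8, -0.9, -1.4]
opening: 0.13
finger_force: 78.3
```

```bash
python3 - <<'E'
from h import *
st=ctrl.get_state(); y=R.from_quat(st['tcp_rot']).apply([0,1,0]);print(np.degrees(np.arctan2(y[1],y[0])),st['eef_pos'])
# wall/white areas in the wrist view of the stack before lowering: bright low-sat pixels = square / floor
w=load('w7'); hsv=cv2.cvtColor(w['pixels'],cv2.COLOR_RGB2HSV); m=((hsv[...,1]<40)&(hsv[...,2]>150)).astype(np.uint8)
n,l,s,c=cv2.connectedComponentsWithStats(m)
for i in np.argsort(-s[1:,4])[:6]+1: print(s[i],c[i].round())
print(proj(w,[.5365,.0160,.145]),st['contact_force'])
E
```

```text
51.28295157606345 [0.53482743 0.01632887 0.06718613]
[448 235  38  32 578] [466. 251.]
[218 199  25  30 282] [231. 213.]
[210 197  20  20 137] [218. 205.]
[273 103  10  11  68] [277. 108.]
[395 272  11  13  63] [400. 278.]
[319 153  10   9  57] [323. 157.]
[[256.32270572 231.00254551]] [ 0.8090909  -0.92348439 -1.39945732]
```

No contact with the underside at about 23 mm, so the square is inside the opening. Lowering it the rest of the way onto the tray floor.

```bash
python3 inch.py '0 0 0.002 0 0 0 0
0 0 0.004 0 0 0 0
0 0 0.005 0 0 0 0
0 0 0.005 0 0 0 0'; python3 inch.py '0 0 0.001 0 0 0 0
0 0 0.002 0 0 0 0
0 0 0.002 0 0 0 0
0 0 0.002 0 0 0 0'
```

```text
time: 23.1
eef_pos: [0.5352, 0.0163, 0.0628]
tcp_rot: [0.332, 0.943, -0.0, -0.0]
contact_force: [-0.7, 0.0, -1.1]
opening: 0.125
finger_force: 78.3
time: 23.6
eef_pos: [0.5352, 0.0162, 0.0608]
tcp_rot: [0.332, 0.943, 0.0, -0.0]
contact_force: [0.1, -0.2, -1.8]
opening: 0.123
finger_force: 78.3
```

```bash
python3 inch.py '0 0 0.0005 0 0 0 0
0 0 0.001 0 0 0 0
0 0 0.001 0 0 0 0'; python3 inch.py '-0.0015 0.0015 -0.0005 0 0 0 0
-0.003 0.003 -0.0005 0 0 0 0
-0.004 0.004 -0.0005 0 0 0 0
-0.005 0.005 -0.0005 0 0 0 0
-0.0055 0.0055 -0.0005 0 0 0 0
-0.0055 0.0055 -0.0005 0 0 0 0'; cat > j.py <<'E'
from h import *
def loc():
    st=ctrl.get_state(); T=R.from_quat(st['tcp_rot']); y=T.apply([0,1,0]); h=np.arctan2(y[1],y[0]); a=np.radians(6.3)
    g=st['eef_pos']+T.apply([.002,0,0]); q=h-np.pi/4
    cor=g[:2]+.0225*np.array([np.cos(q)-np.sin(q),np.sin(q)+np.cos(q)])
    J=np.array([[np.cos(a),np.sin(a)],[-np.sin(a),np.cos(a)]]); print("corner local",J@(cor-[.5765,.0741])*1000,"head",np.degrees(q),"F local",J@st['contact_force'][:2],"Fz",st['contact_force'][2],"M",st['wrist_torque'],"z",g[2])
loc()
E
python3 j.py
```

```text
time: 23.98
eef_pos: [0.5354, 0.0162, 0.0604]
tcp_rot: [0.331, 0.943, -0.0, -0.0]
contact_force: [-0.9, -0.5, 3.9]
opening: 0.125
finger_force: 78.9
time: 24.72
eef_pos: [0.5421, 0.0169, 0.0604]
tcp_rot: [0.331, 0.944, -0.001, -0.001]
contact_force: [-5.4, 0.1, 5.6]
opening: 0.123
finger_force: 79.4
corner local [-19.33669845 -29.13349674] head 6.310359975486893 F local [-5.36533496  0.73816276] Fz 5.566675408749017 M [-0.17778445  1.02434894  0.03314035] z 0.0604522400844322
```

```bash
python3 inch.py '-0.0007 0.0007 -0.0005 0 0 0 0
-0.0014 0.0014 -0.0005 0 0 0 0
-0.0021 0.0021 -0.0005 0 0 0 0
-0.0021 0.0021 -0.0005 0 0 0 0' >/dev/null; python3 j.py;python3 inch.py '-0.0007 0.0007 0 0 0 0 0
-0.0014 0.0014 0 0 0 0 0
-0.0014 0.0014 0 0 0 0 0' >/dev/null; python3 j.py
```

```text
corner local [-15.59903022 -28.97857835] head 6.274328697472919 F local [-3.22512345 -0.81931561] Fz 0.5582253127859589 M [-0.10174185  0.41518496 -0.0286815 ] z 0.06045417698550502
corner local [-13.69820383 -28.96092293] head 6.278027936073699 F local [-1.72118246  0.41117073] Fz -1.9942825649737754 M [-0.05534937  0.45432502 -0.02582478] z 0.060463994689514564
```

```bash
python3 inch.py '-0.0005 0.0005 0 0 0 0 0
-0.001 0.001 0 0 0 0 0
-0.001 0.001 0 0 0 0 0' >/dev/null; python3 j.py;python3 inch.py '-0.0005 0.0005 0 0 0 0 0
-0.001 0.001 0 0 0 0 0
-0.001 0.001 0 0 0 0 0' >/dev/null; python3 j.py
```

```text
corner local [-13.58245121 -28.92102895] head 6.288437583115834 F local [-6.92253573 -0.53652576] Fz 2.525269295344275 M [-0.16824545  1.19183976 -0.08848088] z 0.06054343841518292
corner local [-13.44816171 -28.89646371] head 6.30800112595969 F local [-10.66447285  -1.00216584] Fz 5.6707228328903385 M [-0.33366063  1.84894916 -0.13220783] z 0.060615519393677236
```

It's flush in x: the force rises with the corner at -13.5 mm, which matches the expected -14. Easing x a little, then pushing along +y.

```bash
python3 inch.py '0.0025 0.001 0 0 0 0 0
0.0045 0.003 0 0 0 0 0
0.006 0.0045 0 0 0 0 0
0.0075 0.006 0 0 0 0 0
0.008 0.0065 0 0 0 0 0
0.008 0.0065 0 0 0 0 0' >/dev/null; python3 j.py;python3 inch.py '0.0007 0.0007 0 0 0 0 0
0.0014 0.0014 0 0 0 0 0
0.0021 0.0021 0 0 0 0 0
0.0021 0.0021 0 0 0 0 0' >/dev/null; python3 j.py
```

```text
corner local [-13.50733703 -20.79903576] head 6.358147972099568 F local [-7.65837456 -6.23849366] Fz 2.988112464396985 M [-1.41221393  1.37815466 -0.14552224] z 0.06065603087324434
corner local [-13.4920907  -18.18081384] head 6.368784484318034 F local [-8.12376029 -8.00098402] Fz 2.993819313926088 M [-1.57855124  1.38057848 -0.1889895 ] z 0.06066032600093096
```

```bash
python3 inch.py '0.0007 0.0007 0 0 0 0 0
0.0014 0.0014 0 0 0 0 0
0.0021 0.0021 0 0 0 0 0
0.0021 0.0021 0 0 0 0 0' >/dev/null; python3 j.py;python3 inch.py '0.0007 0.0007 0 0 0 0 0
0.0014 0.0014 0 0 0 0 0
0.0014 0.0014 0 0 0 0 0
0.0014 0.0014 0 0 0 0 0' >/dev/null; python3 j.py
```

```text
corner local [-13.50640648 -15.26404571] head 6.371058016305319 F local [-7.79773485 -8.46946978] Fz 1.9318860343743776 M [-1.67800077  1.36635098 -0.168479  ] z 0.06064120681913495
corner local [-13.49526311 -14.24755143] head 6.4047575184608085 F local [ -8.99185724 -11.55157913] Fz 2.132328784714648 M [-2.15002713  1.35944955 -0.12979887] z 0.06070435257918509
```

```bash
python3 inch.py '0.0007 0.0007 0 0 0 0 0
0.0014 0.0014 0 0 0 0 0
0.0014 0.0014 0 0 0 0 0
0.0014 0.0014 0 0 0 0 0' >/dev/null; python3 j.py;python3 inch.py '0.0 0.0014 0 0 0 0 0
0 0.0014 0 0 0 0 0
0 0.0014 0 0 0 0 0' >/dev/null; python3 j.py
```

```text
corner local [-13.47146922 -14.06461549] head 6.457385032386281 F local [ -9.44854588 -17.26403574] Fz 2.335831904743048 M [-3.09469147  1.41727995 -0.11718925] z 0.06079849559739001
corner local [-13.40102265 -13.96828145] head 6.5043100781448 F local [-12.74435573 -19.58022036] Fz 5.5772224423237 M [-3.71084603  1.8201149  -0.13679268] z 0.060867089814690536
```

```bash
python3 inch.py '-0.0007 0.0009 0 0 0 0 0
-0.0007 0.0009 0 0 0 0 0
-0.0007 0.0009 0 0 0 0 0
-0.0007 0.0009 0 0 0 0 0
-0.0007 0.0009 0 0 0 0 0
-0.0007 0.0009 0 0 0 0 0
-0.0007 0.0009 0 0 0 0 0
-0.0007 0.0009 0 0 0 0 0'; python3 j.py; python3 - <<'E'
from h import *
# numeric check: top frame's rim edges by lightness steps along jig axes, from side and scene views
a=np.radians(6.3); J=np.array([[np.cos(a),-np.sin(a)],[np.sin(a),np.cos(a)]])
for n in ("scene","side","wrist"):
    c=shot(n,n+"8"); hsv=cv2.cvtColor(c['pixels'],cv2.COLOR_RGB2HSV).astype(int)
    def prof(p,q):
        t=np.linspace(0,1,41)[:,None]; L=(np.array(p)*(1-t)+np.array(q)*t); W=np.c_[(L/1000)@J.T+[.5765,.0741],np.full(41,.052)]
        u=np.rint(proj(c,W)).astype(int); return [int(hsv[y,x,2]) if 0<=x<512 and 0<=y<384 else -1 for x,y in u]
    print(n,"x=-86..-106 @y-60",prof((-86,-60),(-106,-60))); print("   y=-110..-130 @x-48",prof((-48,-110),(-48,-130)))
E
```

```text
time: 30.48
eef_pos: [0.5465, 0.0326, 0.0608]
tcp_rot: [0.329, 0.944, -0.008, -0.003]
contact_force: [-13.8, -21.5, 7.6]
opening: 0.124
finger_force: 80.0
corner local [-13.40081922 -13.92811445] head 6.521492095993114 F local [-16.10890088 -19.81961078] Fz 7.560469677236746 M [-3.90324001  2.31871478 -0.24441614] z 0.06084380038622168
scene x=-86..-106 @y-60 [116, 116, 116, 116, 116, 116, 116, 116, 116, 116, 116, 113, 113, 113, 113, 113, 113, 121, 121, 121, 121, 115, 122, 122, 122, 122, 122, 122, 132, 132, 132, 132, 132, 129, 129, 129, 129, 129, 129, 127, 127]
   y=-110..-130 @x-48 [255, 255, 255, 255, 255, 255, 255, 255, 255, 255, 255, 255, 255, 255, 255, 217, 217, 217, 217, 217, 217, 217, 160, 160, 160, 126, 126, 126, 126, 136, 136, 136, 136, 136, 136, 136, 119, 119, 127, 127, 127]
side x=-86..-106 @y-60 [106, 106, 103, 103, 103, 101, 101, 101, 101, 100, 100, 100, 100, 100, 100, 100, 100, 100, 97, 97, 97, 97, 97, 88, 85, 85, 85, 85, 96, 96, 96, 96, 105, 105, 105, 105, 105, 97, 97, 97, 97]
   y=-110..-130 @x-48 [211, 226, 226, 226, 226, 226, 226, 226, 226, 226, 237, 237, 237, 237, 237, 237, 237, 237, 237, 237, 237, 209, 209, 209, 206, 206, 206, 206, 206, 206, 206, 206, 187, 187, 187, 187, 186, 186, 186, 186, 186]
wrist x=-86..-106 @y-60 [136, 97, 117, 133, 132, 136, 133, 135, 134, 137, 139, 140, 140, 143, 131, 130, 132, 122, 120, 123, 131, 123, 124, 130, 126, 126, 127, 129, 129, 132, 132, 126, 135, 127, 130, 128, 131, 132, 129, 128, 106]
   y=-110..-130 @x-48 [26, 13, 16, 34, 16, 20, 28, 26, 19, 19, 32, 32, 25, 25, 23, 23, 19, 19, 20, 20, 25, 25, 32, 32, 20, 20, 17, 17, 22, 18, 22, 17, 29, 11, 18, 16, 29, 21, 24, 21, 30]
```

The rim edges come out at y ≈ -120…-121 and x ≈ -97 mm, against -120 and -96 when flush. Forces are steady at 16 N and 20 N. Handing in.

```bash
python3 -c "
from plant import ctrl
print(ctrl.sign_off())"
```

```text
the job is handed in; nothing more can be done
None
```

I placed the spacer and then the top frame on the tray, and handed the job in at about 31 s with the square still gripped (80 N) and pressing into the fence corner at about 16 N (x) and 20 N (y). Measured from the arm and cameras, the square's corner (-13.4, -13.9 mm) and the top frame's rim are within about 1 mm of flush; I didn't measure the two lower layers separately, and the hand-in returned no verdict.

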